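Set the loose tile one spacer off the fence

TASK

Lift the slotted metal spacer up and off its hook and stand it upright on the board in the one gap between a tile and the fence that is wide enough for it, at the middle of that tile, and let go of it. Then push that loose tile from its front edge, until tile, spacer and fence are flush against one another, and keep it pressed: the program finishes while the robot still holds the tile pressed there. Put the spacer in gently (do not drop it) and leave the other things on the table where they are.

Things in the scene. Friction and masses are not known exactly. Their poses are not given: they have to be found in the camera images.
- spacer_center (a point): the spacer, a flat aluminium block 16 mm thick (its x), 36 mm wide (its y), 72 mm tall (its z), 0.1 kg. A slot 14 mm wide through its thickness, from 0 to 27 mm above its centre, hangs it on the hook, x along the hook, foot 46 mm above the table. Point: its centre, half-way up, 36 mm above its foot. Grip it across the 36 mm width from above
- hook_saddle (a point): the hook, a steel peg 7 mm thick on a fixed stand; point on its axis where the spacer hangs, 105 mm above the table. -x points to its free end: level for 12 mm, then up, end 26 mm away and 6 mm higher. To free the spacer lift it 13 mm (8 to 18), then draw it 50 mm or more along -x. The upright stands 52 mm behind (+x) and ends 9 mm above this point; foot 120 x 80 x 8 mm
- fence_face (a point): the fence, a fixed aluminium strip 264 mm long (y), 14 mm thick, 24 mm high, along the far edge of the fixed board. Point: middle of the face towards the tiles, at its lower edge, on the board's top (20 mm above the table). x: away from the tiles, square to the face; y: along it; z up. The board reaches 136 mm from this face towards the robot
- tile1_center (a point): one of three alike square tiles, 56 x 56 x 20 mm (terracotta, white glaze on top), in a row on the board, edges parallel to the fence, 28 mm apart sideways; their order changes. Two are glued down with a gap of 4 to 10 mm to the fence, one is loose (about 0.2 kg), with 21 to 27 mm. Point: its centre, half-way up, 10 mm above the board. x axis towards the fence, z up
- tile2_center (a point): one of three alike square tiles, 56 x 56 x 20 mm (terracotta, white glaze on top), in a row on the board, edges parallel to the fence, 28 mm apart sideways; their order changes. Two are glued down with a gap of 4 to 10 mm to the fence, one is loose (about 0.2 kg), with 21 to 27 mm. Point: its centre, half-way up, 10 mm above the board. x axis towards the fence, z up
- tile3_center (a point): one of three alike square tiles, 56 x 56 x 20 mm (terracotta, white glaze on top), in a row on the board, edges parallel to the fence, 28 mm apart sideways; their order changes. Two are glued down with a gap of 4 to 10 mm to the fence, one is loose (about 0.2 kg), with 21 to 27 mm. Point: its centre, half-way up, 10 mm above the board. x axis towards the fence, z up
- tile2: same object as tile2_center; origin at the middle of an edge of its underside
- spacer: same object as spacer_center; origin at the middle of its foot
- fence: same object and same origin and axes as fence_face
- brass_block: bystander: brass cube with round hollows, 42 mm; origin under its centre
- cork_block: bystander: cork and emery sanding block 42 x 72 x 24 mm; origin under its centre
- pliers: bystander: flat-nose pliers with dark handles, 134 mm long, 9 mm high, lying; origin under its centre
- bench_steel: bystander: square steel block 66 x 66 x 20 mm; origin under its centre
- roll: bystander: roll of tape, 98 mm across, 25 mm high, lying flat; origin under its centre
There are look-alikes about, which are no part of the job. What is shaped like the tile2 but green or pink is not meant.

How it is judged (in metres and radians):
On the way, in this order (a step that is already met when the one before it is completed fails the run):
1. the spacer is off its hook, held in the gripper (distance between spacer_center and hook_saddle above 0.06 m and contact force between the fingers and spacer above 1 N), for 0.2 s.
2. the spacer stands on its own on the board in the wide gap (contact force between the fingers and spacer below 0.3 N and x of spacer_center in the frame of fence_face between -0.024 and -0.004 m and y of spacer_center in the frame of tile2_center between -0.014 and 0.014 m and z of spacer_center in the frame of fence_face below 0.039 m and angle between spacer_center's own z axis and vertical below 0.5 rad), for 0.2 s.
At the end, for the whole second after the job is handed in: Robot presses the loose tile, tile the spacer, spacer the fence (over 2 N each), robot off the spacer. Spacer on the board, upright to 0.08 rad, within 13 mm of the tile's middle, flush to 2 mm; tile flat, 16 mm off the fence to 3 mm, parallel to 0.05 rad, at rest (contact force between any of the fingers, the arm and tile2 above 2 N and contact force between the fingers and spacer below 0.3 N and contact force between tile2 and spacer above 2 N and contact force between spacer and fence above 2 N and x of spacer_center in the frame of fence_face between -0.0105 and -0.006 m and y of spacer_center in the frame of tile2_center between -0.013 and 0.013 m and z of spacer_center in the frame of fence_face between 0.033 and 0.039 m and angle between spacer_center's own z axis and vertical below 0.08 rad and x of tile2_center in the frame of fence_face between -0.0475 and -0.041 m and z of tile2_center in the frame of fence_face below 0.014 m and angle between tile2_center's own z axis and vertical below 0.06 rad and angle between the x axis of tile2 and the x axis of fence, either way round below 0.05 rad and angle between the x axis of spacer and the x axis of fence, either way round below 0.08 rad and linear speed of tile2 below 0.01 m/s); the arm keeps its last pose, push and grip.
It fails at once if a bystander is moved by more than 30 mm (distance of any of brass_block, cork_block, pliers, bench_steel, roll from where it was at the start of the episode above 0.03 m).
It fails at once if the spacer is dropped or thrown (contact force between the fingers and spacer below 0.05 N and linear speed of spacer above 0.7 m/s).
It also fails if it takes over 50 s, if anything falls off the work surface, if the arm or the gripper's body presses on something with over 40 N, if the wrist force passes 120 N, or if a joint passes its speed limit or range.

ROBOT

A 6-joint arm with a two-finger parallel gripper is mounted at the origin on a cart in front of the work surface, level with it; the furniture and walls round the work are solid. World frame = base frame: x ahead of the robot, y to its left, z up, the work surface at z = 0. Lengths are in mm, angles in rad, forces in N, time in s.
With the tool pointing down it reaches from about 400 to 825 mm from the base axis. Payload 7 kg.
Tool frame: the origin (TCP) lies at the very end of the fingers, on their centre line; the grasp point (between the pads) lies 19 mm behind it; z points along the fingers, y is the direction in which the jaws open and shut (so a half turn about z gives the same grasp; the last joint's range is limited). The gripper opens to 88 mm and grips with 3 to 60 N. Pads are 19 mm wide; open, the fingers measure 130 mm over their backs; the gripper's body (78 mm by 193 mm) begins 47 mm behind the grasp point.
Start: joints at [1.52, 0.359, 0.012, 0, -1.224, -0.288], TCP at [224.348, 636.603, 226.561] pointing down, gripper open.
Joint ranges: [-3.07, 3.07], [-1.43, 2.12], [-1.02, 1.25], [-3.03, 1.67], [-3.05, -0], [-3.03, 3.03]. Speed limits (rad/s): [2.39, 2.39, 3.01, 3.14, 3.14, 3.14].

INTERFACE

Orientations are given as a unit quaternion [x, y, z, w].
In Python, from plant import bot gives the robot as it stands. Calls block until the motion is done:
- bot.move_ptp(position, orientation): joint-space move of the TCP to a pose.
- bot.line_to(position, velocity=150, ori=None): straight line of the TCP; ori=None keeps the orientation; velocity is the mean speed in mm/s.
- bot.move_joints(angles): joint-space move.
- bot.move_gripper(opening, force=None): finger opening in mm; force is the grip in N (None keeps the last); returns when the fingers have stopped.
- bot.pause(seconds).
- bot.solve_ik(position, orientation): joint angles nearest the present ones, or None.
- bot.read_state(): the state.
- bot.camera(name): name is "scene" or "top"; returns the picture (480x640x3 uint8, red, green, blue); there is no depth.
- bot.get_calibration(name): a dict with "fx", "fy", "cx", "cy" (pixels), "view" (4x4, takes a point from world to camera coordinates). Camera axes: x right, y up, looking along -z (the intrinsics and any distortion apply to the point x, -y, -z); pixel columns grow to the right and rows downward; lengths in mm; the calibration is good to about 2 mm. A picture is of the moment at which its call begins. get_calibration takes no time and is no camera call.
A pose or a line that the arm cannot do raises bot.Unreachable and nothing moves.
- bot.close_job(): hands the job in, once; it reports no verdict.
The state is a dict: "t": time; "joint_pos": joint angles; "qvel": joint speeds; "tau": joint torques, N m; "tcp_pos": TCP position; "eef_rot": TCP orientation; "contact_force": force on the tool from outside, world axes, zero at the start; "moment": the same for the moment, N m; "width": finger opening in mm.
Only numpy, scipy, OpenCV 4.12 (cv2) and the standard library are available. Lean on these libraries where they do the work, as an engineer would, in place of code of your own. Each camera call takes 0.05 s, during which the arm holds its last target.

## Working session

There is one attempt and no reset: what is moved stays moved. The work goes in short steps, each a Python script; the robot and the scene stay as the last script left them, time stands still between calls to the robot, and variables do not carry over. Pictures are saved under pics/ and viewed, and the job is handed in when it is done.

```bash
ls; mkdir -p pics
python3 - <<'E'
from plant import bot
import cv2
for n in("scene","top"):
    cv2.imwrite(f"pics/{n}0.png",bot.camera(n)[:,:,::-1])
    c=bot.get_calibration(n);print(n,c)
s=bot.read_state();print(s)
E
```

```text
pics
scene {'fx': 489.78550316191087, 'fy': 489.78550316191087, 'cx': 324.54890346145856, 'cy': 242.17996856330763, 'view': array([[-8.77192328e-01, -4.80042426e-01,  9.63787127e-03,
         4.49324355e+02],
       [ 3.57874401e-01, -6.40306388e-01,  6.79657004e-01,
        -2.75373712e+02],
       [-3.20093006e-01,  5.99639057e-01,  7.33466747e-01,
        -8.52557328e+02],
       [ 0.00000000e+00,  0.00000000e+00,  0.00000000e+00,
         1.00000000e+00]])}
top {'fx': 613.3119197659016, 'fy': 613.3119197659016, 'cx': 323.07343387642896, 'cy': 243.2434242300527, 'view': array([[ 5.38343884e-03, -9.99979419e-01, -3.48993803e-03,
        -4.10982550e+01],
       [ 9.87466812e-01,  4.76551068e-03,  1.57754829e-01,
        -5.48972532e+02],
       [-1.57734951e-01, -4.29546145e-03,  9.87472144e-01,
        -1.40682649e+03],
       [ 0.00000000e+00,  0.00000000e+00,  0.00000000e+00,
         1.00000000e+00]])}
{'t': 0.1, 'joint_pos': array([ 1.52007846e+00,  3.59302532e-01,  1.11495046e-02, -3.34139579e-04,
       -1.22408189e+00, -2.88107615e-01]), 'qvel': array([-0.00126807, -0.00141833,  0.00260951,  0.00022512,  0.0003755 ,
        0.00050913]), 'tau': array([-3.12265642e-03, -5.84164524e+01,  2.93751258e+01,  7.01561540e+00,
        1.01172575e-02, -5.90204877e-05]), 'tcp_pos': array([224.22272043, 636.2066386 , 225.71956306]), 'eef_rot': array([ 9.85674091e-01, -1.68659550e-01, -7.08056213e-05,  7.32836748e-04]), 'contact_force': array([-9.53531704e-01, -3.89285845e-04, -1.18090315e+00]), 'moment': array([-0.00559063, -0.02139561, -0.0083796 ]), 'width': 87.92961970592586}
```

View pics/scene0.png

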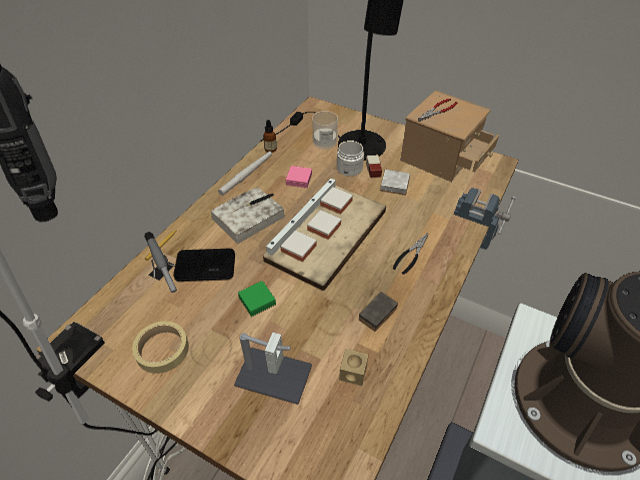

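View pics/top0.png

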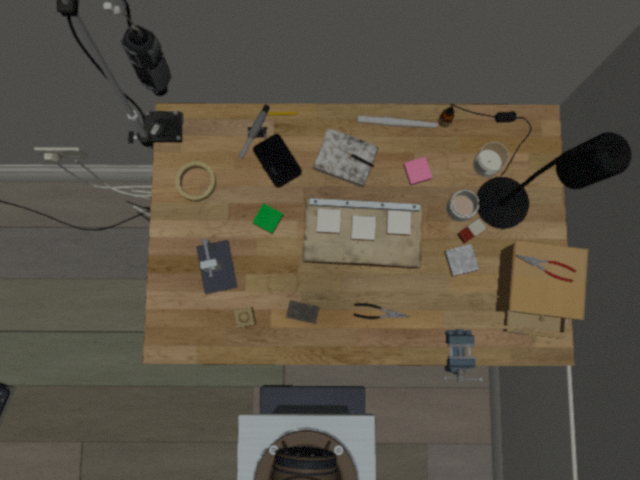

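Run:
```python
import cv2,numpy as np
t=cv2.imread("pics/top0.png");s=cv2.imread("pics/scene0.png")
def up(im,x0,y0,x1,y1,k,n):
    cv2.imwrite(n,cv2.resize(im[y0:y1,x0:x1],None,fx=k,fy=k,interpolation=cv2.INTER_CUBIC))
up(t,295,190,430,275,5,"pics/c1.png")
up(t,185,230,265,335,5,"pics/c2.png")
up(s,255,175,395,295,5,"pics/c3.png")
up(s,225,320,325,410,6,"pics/c4.png")
```

```text
(no output)
```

View pics/c1.png

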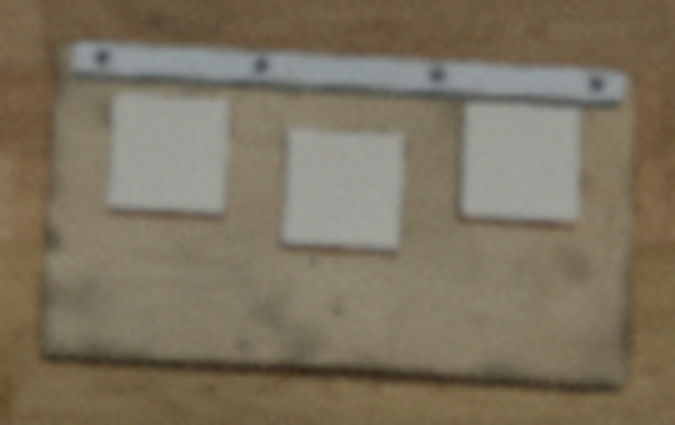

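View pics/c2.png

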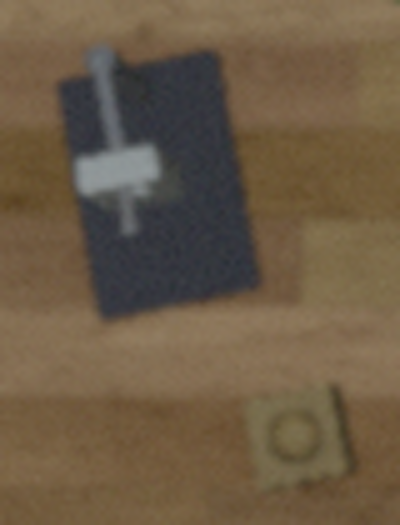

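View pics/c3.png

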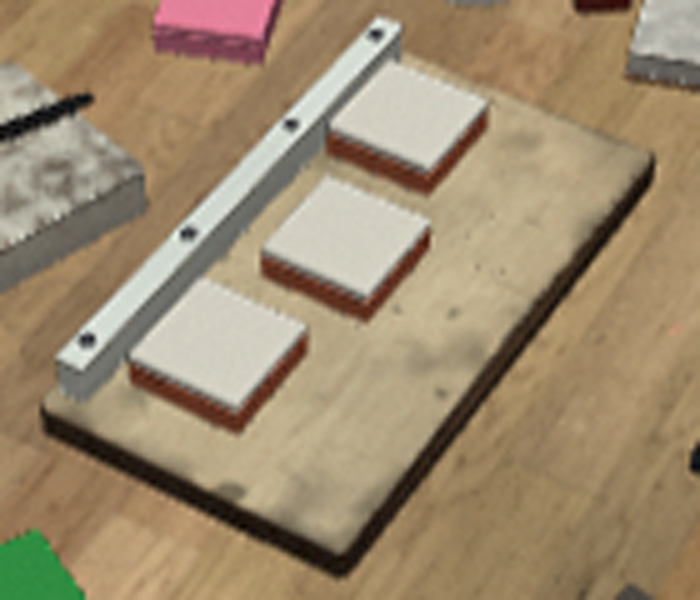

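View pics/c4.png

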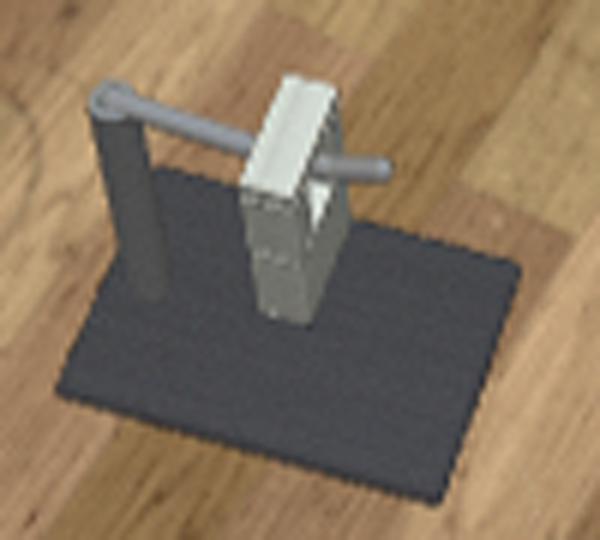

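```bash
cat > h.py <<'E'
import cv2,numpy as np
from plant import bot
C={n:bot.get_calibration(n) for n in("scene","top")}
def ray(n,u,v,z):
    c=C[n];V=c["view"];R=V[:3,:3];t=V[:3,3]
    d=np.array([(u-c["cx"])/c["fx"],-(v-c["cy"])/c["fy"],-1.]);o=-R.T@t;d=R.T@d
    return o+d*(z-o[2])/d[2]
def proj(n,p):
    c=C[n];q=c["view"][:3,:3]@np.asarray(p,float)+c["view"][:3,3]
    return np.array([c["cx"]+c["fx"]*q[0]/-q[2],c["cy"]+c["fy"]*-q[1]/-q[2]])
def blobs(im,roi,lo,hi,k=6,amin=30):
    x0,y0,x1,y1=roi
    b=cv2.resize(im[y0:y1,x0:x1],None,fx=k,fy=k,interpolation=cv2.INTER_CUBIC)
    h=cv2.cvtColor(b,cv2.COLOR_BGR2HSV)
    m=cv2.inRange(h,np.array(lo),np.array(hi))
    m=cv2.morphologyEx(m,cv2.MORPH_OPEN,np.ones((5,5)))
    cs,_=cv2.findContours(m,cv2.RETR_EXTERNAL,cv2.CHAIN_APPROX_NONE)
    out=[]
    for c in cs:
        if cv2.contourArea(c)>amin*k*k:
            out.append((c[:,0,:].astype(float)+.5)/k-.5+[x0,y0])
    return out,m
def worldrect(n,c,z):
    w=np.array([ray(n,u,v,z)[:2] for u,v in c],np.float32)
    r=cv2.minAreaRect(w);M=cv2.moments(w)
    return (M['m10']/M['m00'],M['m01']/M['m00']),r
E
cat > m1.py <<'E'
from h import *
t=cv2.imread("pics/top0.png");s=cv2.imread("pics/scene0.png")
for n,im,roi,lo,hi in (("top",t,(295,190,430,275),(0,0,140),(180,45,255)),("scene",s,(258,175,370,265),(0,0,195),(180,40,255))):
    bl,m=blobs(im,roi,lo,hi);cv2.imwrite(f"pics/mask_{n}.png",m)
    for c in bl:
        for z in (40,44):
            ce,r=worldrect(n,c,z);print(n,z,np.round(ce,1),np.round(r[0],1),np.round(r[1],1),round(r[2],2))
E
python3 m1.py
python3 - <<'E'
import cv2
t=cv2.imread("pics/top0.png");h=cv2.cvtColor(t,cv2.COLOR_BGR2HSV)
for p in [(364,228),(364,216),(350,205),(364,240),(400,206),(208,264),(207,250),(215,280)]:print(p,h[p[1],p[0]])
s=cv2.imread("pics/scene0.png");h=cv2.cvtColor(s,cv2.COLOR_BGR2HSV)
for p in [(323,223),(300,215),(304,217),(305,235),(273,342),(268,360),(277,365),(285,348)]:print(p,h[p[1],p[0]])
E
```

```text
top 40 [ 589.6 -133.8] [ 590.3 -134.1] [55.4 57.1] 86.31
top 44 [ 588.8 -133.6] [ 589.6 -133.9] [55.2 56.9] 86.31
top 40 [ 602. -219.] [ 602.2 -219.6] [55.4 53.4] 87.2
top 44 [ 601.2 -218.5] [ 601.4 -219.1] [55.2 53.3] 87.2
top 40 [606.1 -50.7] [606.4 -51.1] [58.3 55.1] 86.86
top 44 [605.3 -50.7] [605.6 -51. ] [58.1 55. ] 86.86
top 40 [ 641.9 -217.4] [ 641.7 -217.3] [67.4 12.3] 87.25
top 44 [ 641.  -216.9] [ 640.8 -216.8] [67.2 12.3] 87.25
top 40 [ 645.9 -137. ] [ 645.8 -136.5] [76.  11.5] 86.92
top 44 [ 645.  -136.7] [ 644.9 -136.3] [75.8 11.5] 86.92
top 40 [649.9 -56.2] [649.9 -56.5] [67.  11.9] 87.1
top 44 [649.  -56.2] [649.  -56.5] [66.8 11.9] 87.1
scene 40 [603.8 -49.5] [603.8 -49.7] [54.8 53.9] 87.26
scene 44 [601.8 -46.3] [601.8 -46.6] [54.5 53.6] 87.26
scene 40 [649.7 -53. ] [649.8 -52.1] [89.9 12.9] 87.4
scene 44 [647.4 -49.8] [647.6 -48.9] [89.4 12.8] 87.4
scene 40 [ 587.  -132.7] [ 587.  -133.1] [54.5 54.3] 86.9
scene 44 [ 585.1 -129.1] [ 585.1 -129.5] [54.3 54. ] 86.9
scene 40 [ 600.2 -217.4] [ 600.3 -217.8] [54.7 53.8] 87.02
scene 44 [ 598.2 -213.4] [ 598.3 -213.8] [54.4 53.6] 87.02
scene 40 [ 642.9 -183.3] [ 642.9 -185.4] [172.2  13.4] 87.21
scene 44 [ 640.7 -179.5] [ 640.6 -181.6] [171.3  13.4] 87.21
(364, 228) [ 21  11 156]
(364, 216) [ 30  21 134]
(350, 205) [ 90   9 135]
(364, 240) [ 17  80 112]
(400, 206) [ 93  15 156]
(208, 264) [ 90  14 151]
(207, 250) [110  30 103]
(215, 280) [113  46  67]
(323, 223) [ 26  20 208]
(300, 215) [ 63  12 216]
(304, 217) [ 30  17 107]
(305, 235) [ 23  25 202]
(273, 342) [ 60  10 213]
(268, 360) [ 26  16 110]
(277, 365) [ 36  12 105]
(285, 348) [120   4 128]
```

```bash
cat > m2.py <<'E'
from h import *
import sys
t=cv2.imread("pics/top0.png");s=cv2.imread("pics/scene0.png")
for n,im,roi,lo,hi,z in (("top",t,(190,235,245,300),(0,0,125),(180,40,255),118),("scene",s,(225,325,325,405),(0,0,170),(180,40,255),118),("top",t,(190,230,245,300),(105,28,40),(125,90,95),8),("scene",s,(225,325,325,405),(105,18,30),(130,90,100),8)):
    bl,m=blobs(im,roi,lo,hi);cv2.imwrite(f"pics/mask2_{n}{z}.png",m)
    for c in bl:
        ce,r=worldrect(n,c,z);print(n,z,np.round(ce,1),np.round(r[0],1),np.round(r[1],1),round(r[2],2),"box",np.round(cv2.boxPoints(r),1).tolist())
E
python3 m2.py
python3 - <<'E'
import cv2,numpy as np
a=cv2.imread("pics/mask2_top118.png");b=cv2.imread("pics/mask2_scene118.png")
a=cv2.resize(a,(330,390));b=cv2.resize(b,(450,390))
cv2.imwrite("pics/mm.png",np.hstack([a,b]))
E
```

```text
top 118 [490.1 217.8] [488.8 217.7] [20.  35.4] 7.07 box [[476.70001220703125, 234.0], [481.0, 199.0], [500.79998779296875, 201.39999389648438], [496.5, 236.5]]
scene 118 [488.8 219.8] [488.8 219.9] [15.7 36.1] 12.26 box [[477.29998779296875, 235.8000030517578], [485.0, 200.60000610351562], [500.29998779296875, 203.89999389648438], [492.70001220703125, 239.1999969482422]]
top 8 [529.4 255.7] [529.6 255.1] [33.7 16.6] 11.14 box [[511.5, 260.0], [514.7000122070312, 243.6999969482422], [547.7000122070312, 250.1999969482422], [544.5, 266.5]]
top 8 [488.4 209.7] [497.2 219.3] [112.9  73.4] 12.35 box [[434.20001220703125, 243.10000610351562], [449.79998779296875, 171.39999389648438], [560.2000122070312, 195.5], [544.5, 267.20001220703125]]
scene 8 [476.  244.5] [474.4 243.6] [24.3 18.3] 36.55 box [[459.20001220703125, 243.6999969482422], [470.1000061035156, 229.0], [489.70001220703125, 243.5], [478.70001220703125, 258.20001220703125]]
scene 8 [442.5 223.5] [446.2 223.6] [23.5 33.6] 11.2 box [[431.3999938964844, 237.8000030517578], [437.8999938964844, 204.8000030517578], [461.0, 209.39999389648438], [454.3999938964844, 242.3000030517578]]
scene 8 [487.4 229.6] [487.2 227.6] [50.  21.3] 43.19 box [[461.70001220703125, 218.3000030517578], [476.29998779296875, 202.6999969482422], [512.7999877929688, 237.0], [498.20001220703125, 252.5]]
```

View pics/mm.png

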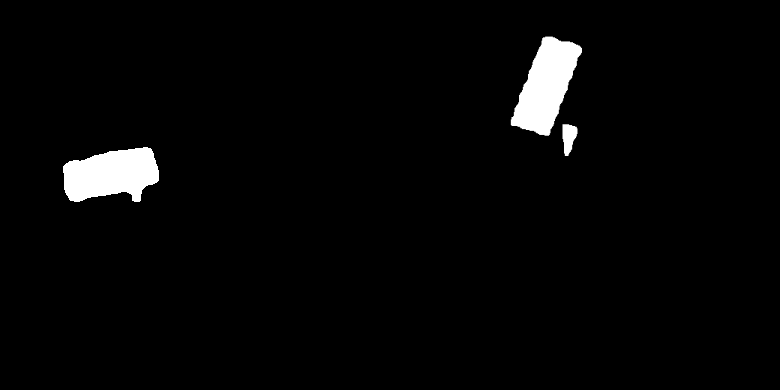

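Candidates for the tile: white tiles in the top picture at (329,220), (364,228) and (399,222), plus green (268,218), pink (418,170) and a grey sanding pad or stone (461,260). The first three are on the board. Only the middle one at (364,228) has a wide gap, about 21 mm, so that is tile2, and the close crop confirms it. The spacer is the light block on the peg at top (208,264), with the stand foot around it. I measure it at about (489,219), yaw 12.3°.

```bash
cat >> h.py <<'E'
from scipy.spatial.transform import Rotation as Ro
def quat(yaw,flip=False):
    y=np.array([-np.sin(yaw),np.cos(yaw),0])*(-1 if flip else 1);z=np.array([0,0,-1.])
    return Ro.from_matrix(np.c_[np.cross(y,z),y,z]).as_quat()
YH=np.radians(12.3);HX=np.array([np.cos(YH),np.sin(YH),0])
YF=-0.0498;FX=np.array([np.cos(YF),np.sin(YF),0])
SP=np.array([489.2,218.8,0.]);TI=np.array([588.3,-133.4,0.])
def st(m=""):
    s=bot.read_state();print(m,round(s["t"],2),np.round(s["tcp_pos"],1),"F",np.round(s["contact_force"],1),"w",round(s["width"],1));return s
E
python3 - <<'E'
from h import *
for f in(0,1):
    q=quat(YH,f);print(f,q,bot.solve_ik([*SP[:2],180],q),bot.solve_ik([626.7,-135.3,150],quat(YF,f)))
E
```

```text
0 [-0.10713175  0.99424483  0.          0.        ] [ 0.78659358  0.16728311 -0.36170687  0.         -1.04180635 -2.14271441] [ 0.09117784  0.35929841 -0.16964647  0.         -1.04185146 -1.71177417]
1 [ 0.99424483  0.10713175  0.         -0.        ] [ 0.78659358  0.16728311 -0.36170687  0.         -1.04180635  0.99887825] [ 0.09117784  0.35929841 -0.16964647  0.         -1.04185146  1.42981849]
```

Run:
```python
from h import *
q=quat(YH,1)
bot.move_ptp([*SP[:2],165],q);st("above")
bot.move_gripper(66,20)
bot.line_to([*SP[:2],105],120);st()
for n in("scene","top"):cv2.imwrite(f"pics/{n}1.png",bot.camera(n)[:,:,::-1])
s=cv2.imread("pics/scene1.png")[270:420,200:350];t=cv2.imread("pics/top1.png")[200:350,150:300]
cv2.imwrite("pics/d1.png",cv2.resize(np.hstack([s,t]),(800,400),interpolation=cv2.INTER_CUBIC))
```

```text
above 1.91 [489.3 219.5 165.2] F [ 0.6  0.2 -1.1] w 87.6
 3.18 [489.6 219.  105.4] F [ 0.3 -0.1 -1.2] w 65.9
```

View pics/d1.png

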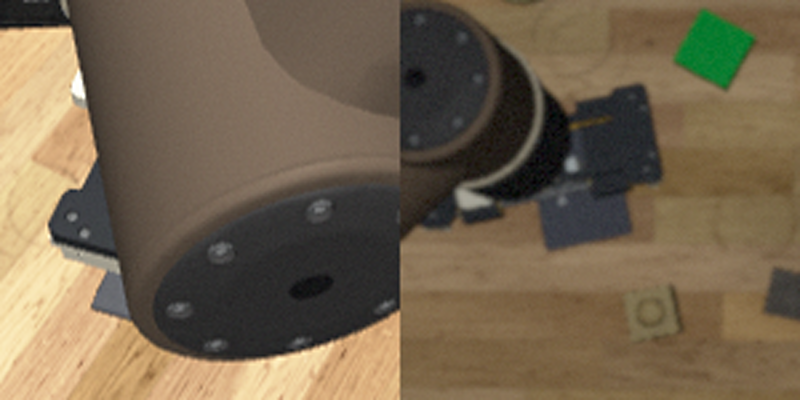

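The arm hides the fingers in both views, but the force reading shows no contact. I'll go on down and grip.

Run:
```python
from h import *
bot.line_to([*SP[:2],83],60);st("down")
bot.move_gripper(20,20);st("grip")
bot.pause(.2)
s=st("g")
p=np.array(s["tcp_pos"])
cmd=np.array([*SP[:2],83.])
bot.line_to(cmd+[0,0,13],40);st("lift")
bot.pause(.2);st()
```

```text
down 3.8 [489.1 218.6  82.6] F [-0.1 -0.1 -0.2] w 65.9
grip 4.4 [489.3 218.9  83.1] F [-0.7  0.3  1.3] w 36.0
g 4.6 [489.3 218.9  83.1] F [0.  0.9 2.6] w 35.9
lift 5.08 [489.3 218.9  96.3] F [-0.   0.5 -1. ] w 35.9
 5.28 [489.1 218.7  95.8] F [-0.1  0.5 -1.1] w 35.7
```

Run:
```python
from h import *
c=np.array([*SP[:2],96.])
bot.line_to(c-HX*30,80);st("d30")
bot.line_to(c-HX*75,100);st("d75")
p=c-HX*75;p[2]=160
bot.line_to(p,120);bot.pause(.1);st("up")
bot.move_ptp([626.7,-135.3,150],quat(YF,1));st("above gap")
for n in("scene","top"):cv2.imwrite(f"pics/{n}2.png",bot.camera(n)[:,:,::-1])
```

```text
d30 5.8 [459.9 212.7  96.4] F [ 0.1  0.2 -1.5] w 35.9
d75 6.4 [416.4 203.3  96.4] F [ 0.7 -0.4 -0.7] w 35.8
up 7.18 [415.5 202.4 159. ] F [-0.6  0.1 -1. ] w 35.6
above gap 8.66 [ 626.6 -134.3  150.1] F [-0.7 -0.3 -1.4] w 36.0
```

View pics/scene2.png

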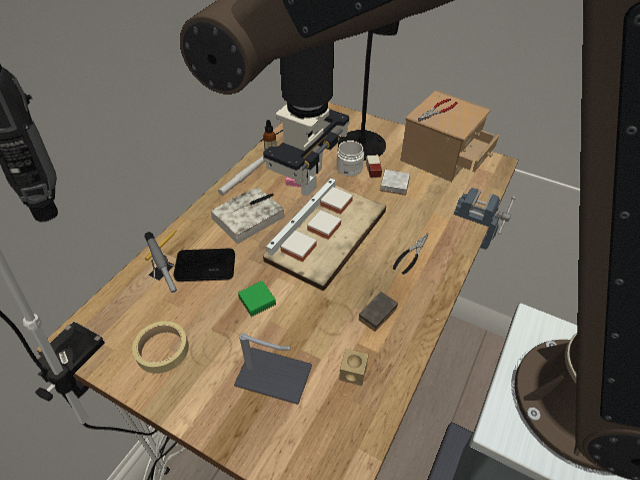

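View pics/top2.png

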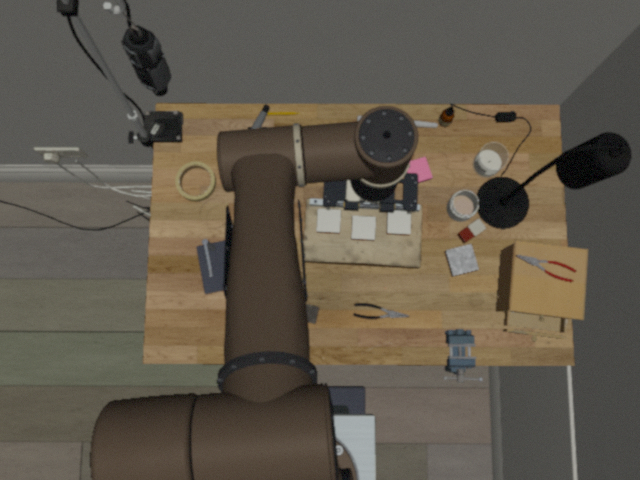

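The spacer is off the hook and held, showing at scene pixel (308,185). I'll lower it to just above the tiles and check it against the gap.

Run:
```python
from h import *
bot.line_to([626.7,-135.3,88],80);bot.pause(.2);s=st()
im=bot.camera("scene")[:,:,::-1].copy();cv2.imwrite("pics/scene3.png",im)
k=7;x0,y0=270,150
b=cv2.resize(im[y0:y0+85,x0:x0+110],None,fx=k,fy=k,interpolation=cv2.INTER_CUBIC)
P=s["tcp_pos"];FY=np.array([-FX[1],FX[0],0])
f=P.copy();f[2]=P[2]-37
for a,c in((8,18),(8,-18),(-8,18),(-8,-18)):
  for z in (0,72):
    u=(proj("scene",f+a*FX+c*FY+[0,0,z])-[x0,y0]+.5)*k
    cv2.circle(b,tuple(int(v) for v in u),4,(0,0,255),1)
cv2.imwrite("pics/d3.png",b)
```

```text
9.88 [ 627.  -135.3   88.6] F [-0.1 -0.1 -1.3] w 35.8
```

View pics/d3.png

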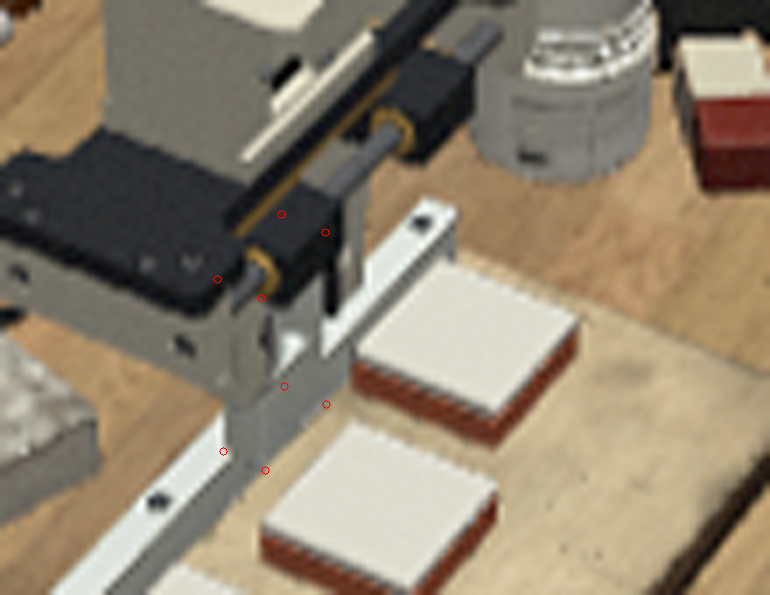

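Run:
```python
from h import *
im=cv2.imread("pics/scene3.png")
k=14;x0,y0=295,185
b=im[y0:y0+42,x0:x0+50].astype(float)
b=np.clip((b-60)*1.6,0,255).astype(np.uint8)
b=cv2.resize(b,None,fx=k,fy=k,interpolation=cv2.INTER_CUBIC)
cv2.imwrite("pics/d3b.png",b)
```

```text
(no output)
```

View pics/d3b.png

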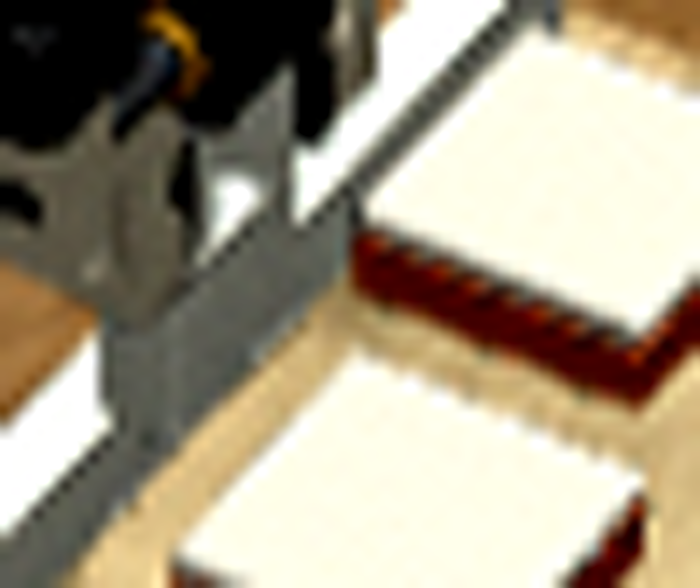

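Spacer edges sit at scene columns 302.5, 307.3 and 315.4, against 301.4, 307.4 and 316.1 predicted from the tool pose. That is within about 1 px. I'll lower it by feel.

Run:
```python
from h import *
X=[626.7,-135.3]
for z in (78,70,64,60):
    bot.line_to([*X,z],50);s=st(z)
    F=s["contact_force"]
    if F[2]>4 or np.hypot(*F[:2])>5:print("touch early");break
else:
    while z>54:
        z-=.5;bot.line_to([*X,z],10);bot.pause(.05);s=st(z)
        if s["contact_force"][2]>2.5:break
```

```text
78 10.28 [ 626.3 -135.3   77.3] F [ 0.8 -0.1  0.6] w 35.8
70 10.59 [ 626.4 -135.3   69.5] F [ 0.1  0.4 -1.2] w 35.6
64 10.86 [ 626.4 -135.3   63.6] F [ 0.4  0.3 -0.8] w 36.0
60 11.11 [ 626.5 -135.3   59.7] F [-0.9 -0.  -0.5] w 36.4
59.5 11.41 [ 626.8 -135.3   59.6] F [ 0.2 -0.2 -0.8] w 35.7
59.0 11.71 [ 626.7 -135.3   59. ] F [-0.4 -0.6 -1.9] w 35.8
58.5 12.01 [ 626.7 -135.3   58.5] F [ 0.2  0.3 -1.4] w 36.0
58.0 12.31 [ 626.7 -135.3   58. ] F [ 0.3  0.5 -0.9] w 35.9
57.5 12.61 [ 626.9 -135.3   57.7] F [-0.2 -0.2  1.2] w 36.0
57.0 12.91 [ 626.9 -135.3   57.7] F [-2.5  0.7  5.1] w 36.0
```

Run:
```python
from h import *
X=[626.7,-135.3]
bot.line_to([*X,57.4],10);st()
bot.move_gripper(37.5);st("slack");bot.pause(.1)
bot.move_gripper(60);bot.pause(.3);st("open")
bot.line_to([*X,140],80);st("up")
# retreat towards robot to see
p=np.array([*X,150])-FX*170
bot.line_to(p,200)
for n in("scene","top"):cv2.imwrite(f"pics/{n}4.png",bot.camera(n)[:,:,::-1])
im=cv2.imread("pics/scene4.png")[150:265,255:395];cv2.imwrite("pics/d4.png",cv2.resize(im,None,fx=5,fy=5,interpolation=cv2.INTER_CUBIC))
st()
```

```text
13.16 [ 626.8 -135.3   57.7] F [-1.9  0.5  5.3] w 35.8
slack 13.43 [ 626.5 -135.3   57. ] F [-0.7 -1.1 -0.9] w 37.7
open 14.46 [ 626.7 -135.3   57.4] F [-0.3  0.4  0. ] w 60.1
up 15.64 [ 626.3 -135.3  139.3] F [ 0.5 -0.7 -0.6] w 59.9
 16.74 [ 457.9 -126.8  149.8] F [-0.1  0.1  0.3] w 59.9
```

View pics/d4.png

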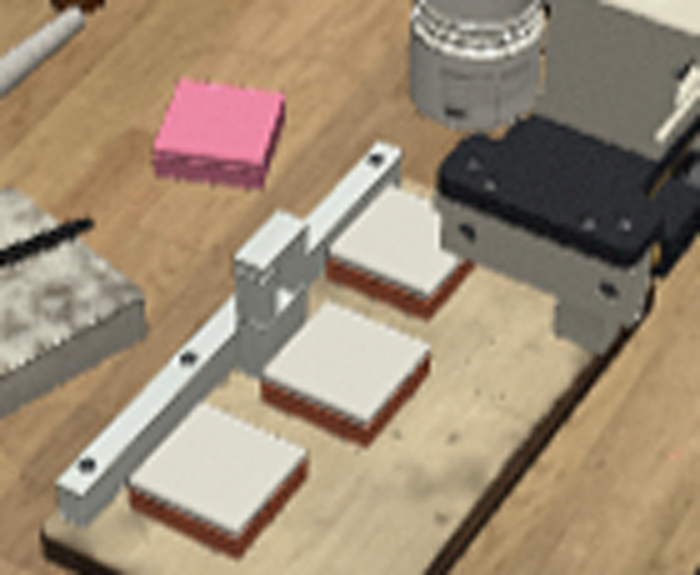

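View pics/top4.png

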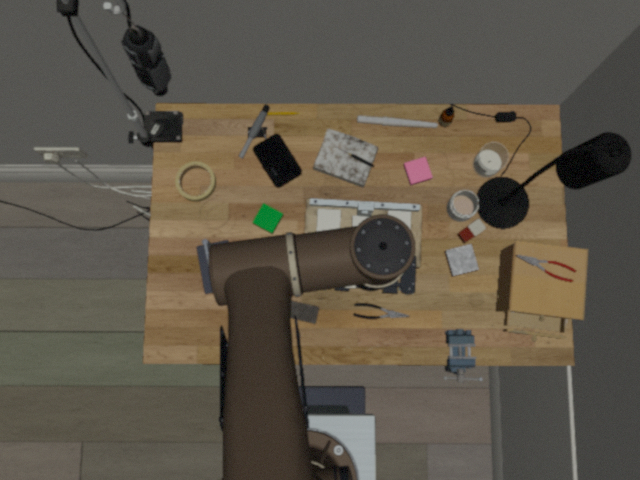

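The spacer stands upright in the gap at scene (309,207), square to the fence. Next I'll measure where it is, then push the tile with closed fingers.

Run:
```python
from h import *
im=cv2.imread("pics/scene4.png")
bl,m=blobs(im,(298,185,320,206),(0,0,185),(180,40,255),amin=15)
FY=np.array([-FX[1],FX[0],0])
for c in bl:
    ce,r=worldrect("scene",c,92);d=np.r_[ce,0]-[587,-132.7,0];print(np.round(ce,1),np.round(r[1],1),round(r[2],1),"rel tile x,y",d@FX,d@FY)
bot.move_gripper(0,20)
p=TI-FX*(28+9.5+14)
bot.line_to([*p[:2],90],150);st()
bot.line_to([*p[:2],24.5],80);st("low")
d=14
while d>-20:
    d-=1
    p=TI-FX*(28+9.5+d)
    bot.line_to([*p[:2],24.5],25);s=st(d)
    if -s["contact_force"]@FX>6:break
```

```text
[ 623.2 -139.4] [52.1 26.7] 86.9 rel tile x,y 36.52496661640242 -4.843510724256781
 18.64 [ 536.5 -130.9   90.2] F [-0.9 -0.3 -0.2] w 0.7
low 19.61 [ 537.3 -130.8   24.9] F [-0.1 -0.8  0.3] w 1.1
13 19.86 [ 538.2 -130.8   24.9] F [-0.6 -0.4 -0.2] w 0.6
12 20.11 [ 539.  -130.9   24.6] F [ 0.1  0.4 -0. ] w 0.7
11 20.36 [ 539.9 -131.    24.5] F [-0.9 -0.2 -0.2] w 0.2
10 20.61 [ 540.9 -131.1   24.5] F [ 0.2  0.3 -0.3] w 0.6
9 20.86 [ 541.9 -131.1   24.5] F [-0.7  0.5  0.5] w 0.3
8 21.11 [ 542.9 -131.1   24.5] F [ 1.4  0.6 -0.5] w 0.7
7 21.36 [ 543.9 -131.2   24.5] F [ 0.3 -0.1 -0.4] w 0.7
6 21.61 [ 544.9 -131.2   24.5] F [ 0.1 -0.3  0.2] w 0.2
5 21.86 [ 545.9 -131.3   24.5] F [-0.3  1.  -0.5] w 0.6
4 22.11 [ 546.9 -131.3   24.5] F [-0.4  0.4  0.8] w 0.5
3 22.36 [ 547.9 -131.4   24.5] F [-0.1 -0.5  0.5] w 0.3
2 22.61 [ 548.9 -131.4   24.5] F [-0.3  0.6 -0.1] w 0.8
1 22.86 [ 549.7 -131.5   24.5] F [-0.5 -0.2  0.1] w 0.7
0 23.11 [ 550.7 -131.6   24.4] F [-2.  -0.4  0. ] w 0.4
-1 23.36 [ 552.  -131.6   24.5] F [-0.1 -0.4 -0.2] w 0.4
-2 23.61 [ 552.9 -131.7   24.5] F [-0.1  0.2 -0.6] w 0.8
-3 23.86 [ 553.9 -131.7   24.5] F [-1.2 -0.1 -1.4] w 0.0
-4 24.11 [ 554.6 -131.7   24.4] F [-2.7 -0.2  0.9] w 0.2
-5 24.36 [ 554.6 -131.8   24.3] F [-5.7  0.3  3.9] w 0.6
-6 24.61 [ 554.6 -131.9   24.2] F [-8.   1.9  5.4] w 0.3
```

Solid resistance at TCP x 554.6, against 555.7 expected when flush. I'll press to about 14 N and look.

Run:
```python
from h import *
d=-6
while d>-14:
    d-=1
    p=TI-FX*(28+9.5+d)
    bot.line_to([*p[:2],24.5],20);bot.pause(.1);s=st(d)
    if -s["contact_force"]@FX>14:break
bot.pause(.5);st("hold")
im=bot.camera("scene")[:,:,::-1];cv2.imwrite("pics/scene5.png",im)
cv2.imwrite("pics/d5.png",cv2.resize(im[170:250,275:375],None,fx=7,fy=7,interpolation=cv2.INTER_CUBIC))
cv2.imwrite("pics/top5.png",bot.camera("top")[:,:,::-1])
st()
```

```text
-7 24.96 [ 554.6 -131.9   24. ] F [-11.1   3.1   6.7] w 0.2
-8 25.31 [ 554.6 -132.    23.9] F [-13.6   2.2   9.3] w 0.6
-9 25.66 [ 554.6 -132.1   23.7] F [-15.5   4.9  10.3] w 0.4
hold 26.16 [ 554.6 -132.    23.7] F [-15.9   3.6  11.4] w 0.4
 26.26 [ 554.6 -132.    23.7] F [-16.8   3.7  11.5] w 0.7
```

View pics/d5.png

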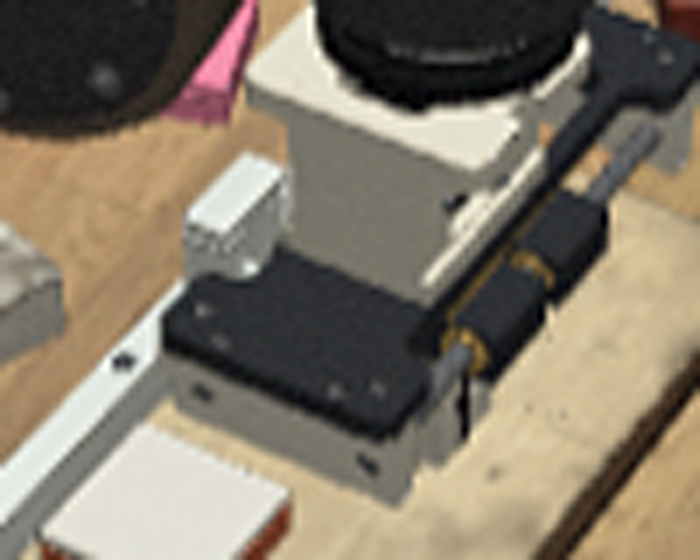

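Run:
```python
from h import *
p=TI-FX*(28+9.5-9)
for z in (25.0,25.5):
    bot.line_to([*p[:2],z],10);bot.pause(.15);s=st(z)
    if s["contact_force"][2]<4:break
bot.pause(.3);st("hold")
im=bot.camera("scene")[:,:,::-1];cv2.imwrite("pics/scene6.png",im)
bl,m=blobs(im,(296,185,318,206),(0,0,185),(180,40,255),amin=15)
FY=np.array([-FX[1],FX[0],0])
cv2.imwrite("pics/m6.png",m)
for c in bl:
    ce,r=worldrect("scene",c,92);d=np.r_[ce,0]-[587,-132.7,0];print(np.round(ce,1),np.round(r[1],1),round(r[2],1),"rel orig tile x,y",d@FX,d@FY)
a=cv2.resize(im[180:215,285:335],None,fx=14,fy=14,interpolation=cv2.INTER_CUBIC);cv2.imwrite("pics/d6.png",a)
```

```text
25.0 26.66 [ 554.6 -132.    23.8] F [-14.2   3.3   6.6] w 0.8
25.5 27.06 [ 554.6 -132.    23.8] F [-12.5   2.8   0.9] w 0.5
hold 27.36 [ 554.6 -132.    23.8] F [-12.5   2.4   3. ] w 0.8
[ 628.1 -135.2] [37.  15.9] 86.3 rel orig tile x,y 41.192313486571436 -0.44236733786552795
```

View pics/d6.png

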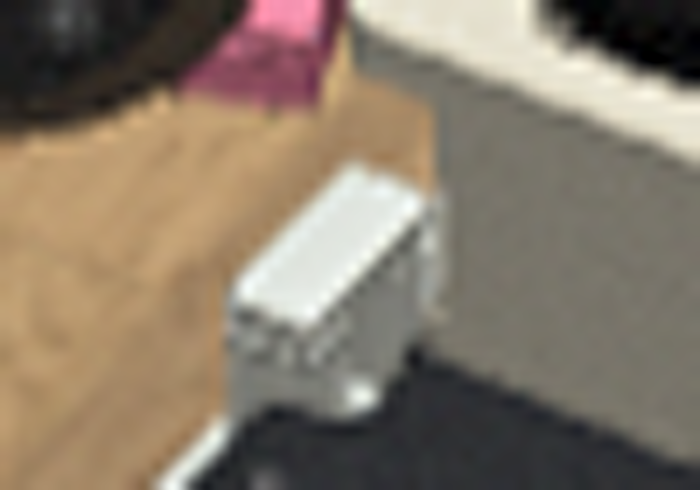

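View pics/top5.png

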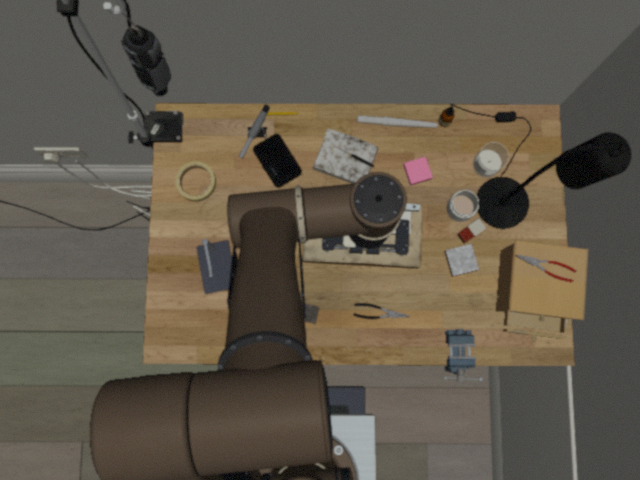

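The spacer's top centre is 15.0 mm from the fence's centre line in the same view, exactly 7 + 8, so it is flush. It is upright, 0.4 mm from the tile's middle, and the push holds steady at 12.5 N. I'm handing in.

Run:
```python
from h import *
st();bot.close_job()
```

```text
27.41 [ 554.6 -132.    23.8] F [-12.3   2.4   1.3] w 0.5
the job is handed in; nothing more can be done
```

The job is handed in at 27.4 s of the 50 s allowed; the interface gives no verdict. I lifted the spacer off its hook and stood it in the wide gap at the middle of the loose (middle) tile. I then let go and pushed that tile's front edge with closed fingers until everything was flush. The robot was still pressing when I handed in.

**Last checks:**
- **Push:** it was steady at about 12.5 N. The tool had stopped at x = 554.6 mm, about 1 mm short of the flush position I expected, which is within the camera error.
- **Spacer:** its top measured 37.0 × 15.9 mm, so it is upright. It was 15.0 mm from the fence's centre line (15 mm when flush), 0.4 mm from the tile's middle and less than 1° out of parallel.
- **Bystanders:** none looked moved in the last top picture. The arm partly covered the dark block near the board, and I checked this by eye, not by measurement.

**What didn't go as planned:**
- **Spacer position before the push:** that measurement failed because the spacer and fence merged in the image. I discarded it and judged the spacer by eye from the close crop.
- **Downward force:** pressing built up about 11 N of vertical force at the fingertips. Raising the target by 1 mm brought it down to 1–3 N.
- **Tile in the final pose:** the gripper hid it from both cameras, so its position there comes from the tool position and the contact force.

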